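# Fit the hexagonal drive spindle in the food machine's lever collet

## Task

Take the steel hexagonal spindle out of the wooden rack and feed it foot down into the open hexagonal collet on top of the white drive unit, pushing it on through the drag until it sits fully home on the depth stop inside, firmly but gently, without ramming it. Let go of it, then swing the red-knobbed clamp lever round all the way to its closed end so that the spindle is clamped. Leave the brass round spindle in the rack and the other things on the worktop where they are.

Things in the scene. Friction and masses are not known exactly. Their poses are not given: they have to be found in the camera images.
- hex_spindle: hexagonal bar of bright steel, 130 mm long, 16 mm across flats, 18.5 mm across corners, 0.2 kg (varies); stands upright in one of the two rack holes. Origin at the centre of its foot, z along the bar to its top. One pair of flats faces its +-x, the others follow every 60 degrees. The lowest 5 mm of the foot taper in by 2.4 mm a side
- hex_foot (a point): centre of the spindle's foot face (the same point as its origin)
- hex_top (a point): centre of the spindle's top face, 130 mm above its foot
- round_spindle: round brass bar, 130 mm long, 16 mm in diameter, standing in the other rack hole; stays there. Origin at the centre of its foot
- rack: wooden block 180 x 65 x 40 mm, fixed, long along its x; two blind round holes 20.5 mm wide and 30 mm deep at x = -60 and +60 mm. Origin at the centre of its underside. Which spindle is in which hole varies
- drive_unit: white square motor base of a food machine, 150 x 150 mm, 50 mm high, fixed, with a steel collet upright in its centre, up to 83 mm above the worktop. Origin at the centre of its underside, z up. The collet bore is hexagonal, 18 mm across flats; one pair of flats faces the unit's +-x, the others follow every 60 degrees, so the spindle enters in any of six turns
- collet_mouth (a point): centre of the bore mouth, 80 mm above the worktop, bore upright, sloping lip 3 mm wide. From 16 mm down a braked carrier drags on the bar with about 6 N, so it does not drop by itself but must be pushed. A rigid depth stop, set anew every time and unseen, lies 30 to 54 mm down: the push rises steeply there; over 25 N on the stop is ramming, 5 to 15 N is home
- clamp_lever (a joint): angle of the clamp lever (rad): about 0 to 0.25 open, 1.2 at its closed end stop. It turns about an upright pivot beside the collet, clockwise seen from above as the value grows. It takes about 2 N at the knob, more in the last third where its brass cam comes through a slot and wedges the spindle against the bore, and stays where it is left
- lever_pivot (a point): top of the clamp lever's upright pivot axis, 66 mm above the worktop, 26 mm from the bore axis on the unit's -x side
- lever_knob (a point): centre of the top of the lever's upright red knob, 128 mm above the worktop, 90 mm from the pivot axis. Knob 22 mm in diameter, straight side 98 to 122 mm above the worktop, can be pushed sideways with closed fingertips; the lever arm below is a 10 mm rod. At joint value q the knob lies from the pivot in the unit's own direction (-cos(0.6 - q), -sin(0.6 - q))
- pepper_mill: wooden pepper mill, 58 mm wide, 170 mm high, a bystander at the back; origin under its centre
- blue_mug: blue mug, 91 mm high, a bystander at the back; origin under its centre
- salt_shaker: salt shaker, 44 mm wide, 90 mm high, a bystander at the back; origin under its centre
Mind the look-alikes: they are no part of the job. Of the things shaped like the hex_spindle, the steel one is meant.

How it is judged:
By the outcome, as a careful person would: the job done as asked, in the order asked, and still so for the second after the job is handed in, with the robot touching nothing.
It also fails if it takes over 67 s, if anything falls off the work surface, if the arm or the gripper's body presses on something with over 40 N, if the wrist force passes 120 N, or if a joint passes its speed limit or range.

## Robot

A 7-joint arm with a two-finger parallel gripper is mounted at the origin on a cart in front of the work surface, level with it; the furniture and walls round the work are solid. World frame = base frame: x ahead of the robot, y to its left, z up, the work surface at z = 0. Lengths are in m, angles in rad, forces in N, time in s.
With the tool pointing down it reaches from about 0.4 to 0.9 m from the base axis. Payload 5.6 kg.
Tool frame: the origin (TCP) lies midway between the tips of the shut fingers; the grasp point (between the pads) lies 19 mm behind it; z points along the fingers, y is the line along which they close (so a half turn about z gives the same grasp; the last joint's range is limited). The gripper opens to 92 mm and grips with 3 to 60 N. Pads are 20 mm wide; open, the fingers measure 128 mm over their backs; the gripper's body (75 mm by 189 mm) begins 69 mm behind the grasp point.
Start: joints at [1.305, 0.468, -0.012, 1.603, 0.006, 1.071, -0.056], TCP at [0.144, -0.634, 0.215] pointing down, gripper open.
Joint ranges: [-2.53, 2.53], [-0.31, 2.02], [-1.57, 1.55], [0.28, 2.44], [-1.29, 4.43], [0.15, 1.84], [-2.92, 2.92]. Speed limits (rad/s): [2.57, 2.57, 3.14, 3.14, 3.14, 3.14, 3.14].

## Interface

Orientations are given as a 3x3 rotation matrix whose columns are the frame's x, y, z axes.
In Python, from station import env, effector, solver, viewer, workorder, search_frame, tip_of gives the robot as it stands. Calls block until the motion is done:
- env.reach(position, orientation): joint-space move of the TCP to a pose.
- env.movel(position, frame=None, rate=0.15): straight line of the TCP; frame=None keeps the orientation; rate is the mean speed in m/s.
- env.goto_joints(angles): joint-space move.
- effector.release() and effector.grasp(squeeze=None): open the fingers fully, or close them until they stop; squeeze is the grip in N (None keeps the last).
- env.pause(seconds).
- solver.inverse_kinematics(position, orientation): joint angles nearest the present ones, or None.
- env.sense(): the state.
- viewer.read_camera(name): name is "side" or "top"; returns (picture, depth): 400x640x3 uint8, red, green, blue; 400x640 float32, m along the optical axis (not along the pixel's ray), 0 where there is no reading.
- viewer.camera_info(name): a dict with "intrinsics" (3x3 intrinsics, pixels), "eye" and "rotation" of the camera in the world. Camera axes: x right, y up, looking along -z (the intrinsics and any distortion apply to the point x, -y, -z); pixel columns grow to the right and rows downward; lengths in m; the calibration is good to about 2 mm. A picture is of the moment at which its call begins. camera_info takes no time and is no camera call.
A pose or a line that the arm cannot do raises env.PlanningError and nothing moves.
- workorder.finish_job(): hands the job in; it is judged then, once.
Trained networks look in the newest picture that a camera, given by its name, has taken for a name from the list of things; names that differ only in an ending like _2 or _b are one class to them, and where a whole thing is asked for, a point or a joint stands for the part that bears it (a point fixed in the world has none). Each returns a list of dicts, best first, with "score" (0 to 1); they miss things now and then, are a little off and sometimes report something else, mostly with a low value. They report only what shows in the picture. A call takes as long as a camera call. They do not tell look-alikes from the thing itself.
- search_frame(camera, name): "at" ([x, y, z] in m, in world coordinates, good to about 4 mm: the middle of the surface that is visible of it).
- tip_of(camera, name): "at" ([x, y, z] in m, in world coordinates, good to about 4 mm: a listed point, or the origin of a listed thing).
The state is a dict: "t": time; "joint_positions": joint angles; "joint_velocities": joint speeds; "tau": joint torques, N m; "ee_pos": TCP position; "tcp_rot": TCP orientation; "wrist_force": force on the tool from outside, world axes, zero at the start; "moment": the same for the moment, N m; "gripper_width": finger opening in m; "grasp_force": force on a finger pad.
Only numpy, scipy, OpenCV 4.12 (cv2) and the standard library are available. Lean on these libraries where they do the work, as an engineer would, in place of code of your own. Each camera call takes 0.05 s, during which the arm holds its last target. There are 200 camera calls.

## Working session

There is one attempt and no reset: what is moved stays moved. The work goes in short steps, each a Python script; the robot and the scene stay as the last script left them, time stands still between calls to the robot, and variables do not carry over. Pictures are saved under pics/ and viewed, at most 10 in all, crops included, and the job is handed in when it is done.

```bash
ls; mkdir -p pics; cat > h.py <<'E'
import numpy as np, cv2
from station import env, effector, solver, viewer, workorder, search_frame, tip_of
def snap(cam,name):
    p,d=viewer.read_camera(cam); np.savez('pics/'+name+'.npz',p=p,d=d); cv2.imwrite('pics/'+name+'.png',p[:,:,::-1]); return p,d
def proj(cam,P):
    i=viewer.camera_info(cam); c=np.array(i['rotation']).T@(np.array(P)-np.array(i['eye'])); K=np.array(i['intrinsics'])
    u=K@np.array([c[0],-c[1],-c[2]]); return u[:2]/u[2]
def cloud(cam,d):
    i=viewer.camera_info(cam);K=np.array(i['intrinsics']);v,u=np.mgrid[:d.shape[0],:d.shape[1]]
    c=np.stack([(u-K[0,2])/K[0,0]*d,-(v-K[1,2])/K[1,1]*d,-d],-1)
    return c@np.array(i['rotation']).T+np.array(i['eye'])
E
python3 - <<'E'
from h import *
np.set_printoptions(precision=4,suppress=True)
for c in('side','top'):
    snap(c,c+'0'); i=viewer.camera_info(c); print(c,i)
    for n in('hex_spindle','hex_top','round_spindle','rack','drive_unit','collet_mouth','lever_pivot','lever_knob'):
        for f in(search_frame,tip_of):
            try: 
                for r in f(c,n)[:3]: print(n,f.__name__,np.array(r['at']),round(r['score'],2),proj(c,r['at']).round())
            except Exception as e: print(n,e)
s=env.sense();print(s['t'],s['wrist_force'],s['tcp_rot'])
E
```

```text
pics
side {'intrinsics': array([[465.7187,   0.    , 320.774 ],
       [  0.    , 465.7187, 202.2612],
       [  0.    ,   0.    ,   1.    ]]), 'eye': array([-0.2245, -0.3037,  0.6034]), 'rotation': array([[ 0.0626,  0.4981, -0.8649],
       [-0.998 ,  0.0376, -0.0505],
       [ 0.0074,  0.8663,  0.4994]])}
hex_spindle call [ 0.4486 -0.3919  0.0933] 0.93 [392. 264.]
hex_spindle call [ 0.3707 -0.4099  0.0752] 0.88 [405. 302.]
hex_spindle call [ 0.4151 -0.3159  0.0745] 0.72 [348. 282.]
hex_spindle call [ 0.4202 -0.314  -0.0002] 0.82 [346. 312.]
hex_spindle call [ 0.3784 -0.4133  0.0002] 0.73 [402. 331.]
hex_spindle call [ 0.4442 -0.483   0.0026] 0.67 [437. 306.]
hex_top call [ 0.4476 -0.3879  0.0952] 0.85 [389. 263.]
hex_top call [ 0.3694 -0.4127  0.0755] 0.8 [407. 302.]
hex_top call [ 0.4122 -0.3152  0.077 ] 0.76 [348. 282.]
hex_top call [ 0.4225 -0.3165  0.1335] 0.94 [350. 252.]
hex_top call [ 0.3799 -0.4138  0.1296] 0.92 [410. 272.]
hex_top call [ 0.4415 -0.4817  0.128 ] 0.81 [446. 253.]
round_spindle call [ 0.5676 -0.4006  0.1119] 0.6 [393. 220.]
round_spindle call [ 0.7263 -0.3153
[... 2242 characters left out ...]
_unit call [ 0.5812 -0.1186  0.0005] 0.79 [267. 195.]
drive_unit call [ 0.7265 -0.3159  0.0007] 0.36 [345. 137.]
drive_unit call [ 0.4592 -0.3937  0.0092] 0.29 [379. 244.]
collet_mouth call [ 0.5821 -0.1193  0.0448] 0.85 [265. 192.]
collet_mouth call [ 0.5859 -0.1135  0.0758] 0.94 [261. 189.]
lever_pivot call [ 0.5774 -0.1242  0.0495] 0.58 [267. 194.]
lever_pivot call [ 0.5558 -0.1117  0.0642] 0.67 [261. 202.]
lever_pivot call [ 0.5791 -0.4059  0.0138] 0.65 [383. 194.]
lever_knob call [ 0.511  -0.1267  0.0676] 0.76 [267. 221.]
lever_knob call [ 0.4721 -0.1369  0.1304] 0.59 [268. 237.]
1.7 [0.7436 0.2796 0.3188] [[ 0.9753  0.2209  0.    ]
 [ 0.2209 -0.9753 -0.    ]
 [ 0.      0.     -1.    ]]
```

View pics/side0.png

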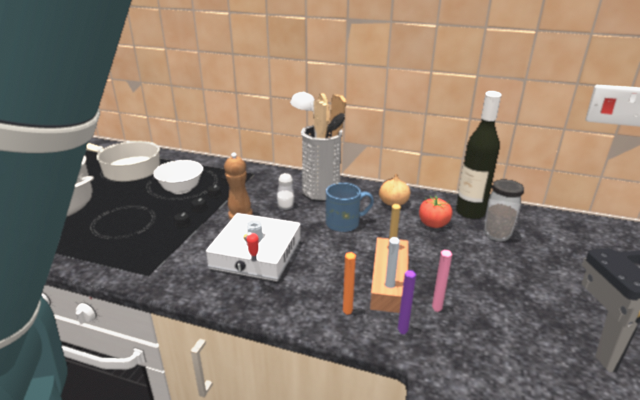

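```bash
python3 - <<'E'
import cv2,numpy as np
a=cv2.imread('pics/top0.png')[130:310,200:460]
cv2.imwrite('pics/topc.png',cv2.resize(a,None,fx=3,fy=3,interpolation=cv2.INTER_CUBIC))
E
```

```text
(no output)
```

View pics/topc.png

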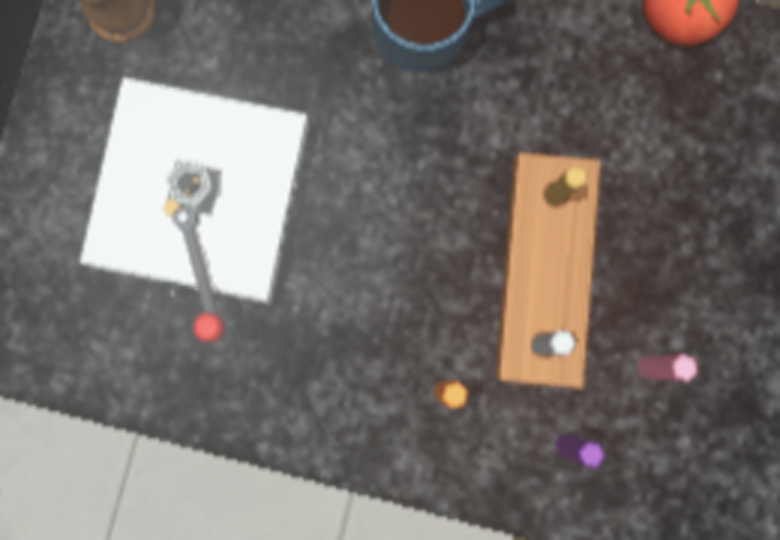

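Side picture: the steel bar is in the rack's near hole (392,262). Look-alikes are orange (349,283), purple (406,302), pink (442,281) and brass in the far hole (395,222). The unit is at (255,245), with the red knob at (252,240). By the description I choose the steel one in the rack.

```bash
cat > m.py <<'E'
from h import *
np.set_printoptions(precision=4,suppress=True)
def rect(P,ztop,col,lo):
    m=(abs(P[...,2]-ztop)<.006)&col; q=P[m][:,:2].astype(np.float32)
    # largest blob
    n,l,st,_=cv2.connectedComponentsWithStats(m.astype(np.uint8)); k=1+st[1:,4].argmax(); q=P[l==k][:,:2].astype(np.float32)
    c,s,a=cv2.minAreaRect(q); return np.array(c),np.array(s),a,len(q),P[l==k][:,2].mean()
for cam in('top','side'):
    z=np.load(f'pics/{cam}0.npz'); p=z['p'].astype(int); d=z['d']; P=cloud(cam,d)
    R,G,B=p[...,0],p[...,1],p[...,2]; x,y=P[...,0],P[...,1]
    ar=(d>0)&(x>.35)&(x<.68)&(y>-.52)&(y<0)
    print(cam,'unit',rect(P,.05,ar&(R>150)&(B>150)&(y>-.25),0))
    print(' rack',rect(P,.04,ar&(R>B+50)&(y<-.33),0))
    s=ar&(abs(x-.46)<.04)&(abs(y+.39)<.04)&(abs(P[...,2]-.14)<.006); print(' steel top',s.sum(),P[s].mean(0))
    k=ar&(R>G+80)&(R>B+80)&(y>-.25)&(P[...,2]>.123); print(' knob',k.sum(),P[k].mean(0))
    c=ar&(abs(x-.583)<.03)&(abs(y+.117)<.03)&(abs(P[...,2]-.082)<.004); print(' collet',c.sum(),cv2.minEnclosingCircle(P[c][:,:2].astype(np.float32)),P[c].mean(0))
a=cv2.imread('pics/side0.png')[195:320,325:465]
b=cv2.imread('pics/top0.png')[215:290,340:440]
cv2.imwrite('pics/c1.png',np.hstack([cv2.resize(a,(448,400),interpolation=2),cv2.resize(b,(340,400),interpolation=2)]))
E
python3 m.py
```

```text
top unit (array([ 0.5816, -0.1181]), array([0.1503, 0.1525]), 78.0609130859375, 3537, np.float64(0.0503863441179697))
 rack (array([ 0.5178, -0.4   ]), array([0.0656, 0.1803]), 84.03056335449219, 1857, np.float64(0.0408068578197891))
 steel top 54 [ 0.4577 -0.3935  0.1402]
 knob 58 [ 0.4694 -0.1391  0.1279]
 collet 100 ((0.5818463563919067, -0.11830364912748337), 0.017558028921484947) [ 0.5823 -0.1182  0.0821]
side unit (array([ 0.5811, -0.1169]), array([0.1521, 0.1555]), 78.06644439697266, 2474, np.float64(0.04862758936594968))
 rack (array([ 0.5167, -0.3989]), array([0.0649, 0.1836]), 84.19869995117188, 1334, np.float64(0.038940255156864084))
 steel top 62 [ 0.4548 -0.3925  0.138 ]
 knob 57 [ 0.4666 -0.1386  0.126 ]
 collet 81 ((0.582935094833374, -0.11762811243534088), 0.01916322112083435) [ 0.5813 -0.1172  0.0808]
```

View pics/c1.png

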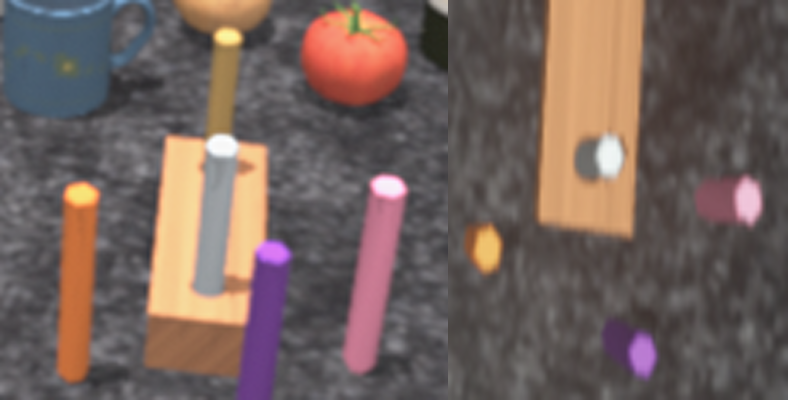

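The crop confirms the steel bar, upright in the near hole, grey against the coloured ones. The lever is at q≈0.1, which is open. Grasping now.

```bash
cat >> h.py <<'E'
np.set_printoptions(precision=4,suppress=True)
YAW=np.radians(-11.94)
def rot(a):
    y=np.array([np.cos(a),np.sin(a),0]); z=np.array([0,0,-1.]); return np.column_stack([np.cross(y,z),y,z])
RG=rot(YAW+np.radians(60-180))
def st(msg=''):
    s=env.sense(); print(msg,round(s['t'],2),'ee',np.array(s['ee_pos']),'F',np.array(s['wrist_force']),'w',round(s['gripper_width'],4),'gf',s['grasp_force']); return s
E
python3 - <<'E'
from h import *
P=np.array([.4575,-.3935,0])
for q in([*P[:2],.2],[*P[:2],.096],[.5815,-.118,.24],[.5815,-.118,.12]):print(solver.inverse_kinematics(q,RG))
env.reach([*P[:2],.20],RG); st()
env.movel([*P[:2],.096],rate=.12); st('down')
effector.grasp(40); s=st('grasp')
if s['gripper_width']<.0175 and s['gripper_width']>.012:
    env.movel([*P[:2],.20],rate=.12); st('up')
snap('top','t1'); snap('side','s1')
a=cv2.imread('pics/side0.png')
cv2.imwrite('pics/c2.png',np.hstack([cv2.resize(cv2.imread(f'pics/{n}1.png')[150:350,300:500],(400,400),interpolation=2) for n in 'st']))
E
```

```text
[ 0.6262  0.403   0.0371  1.7385 -0.0173  1.0005 -1.6331]
[ 0.6102  0.5298  0.0587  1.8139 -0.0414  0.7991 -1.6131]
[ 0.351   0.3667 -0.2647  1.7066  0.1064  1.0823 -2.2496]
[ 0.269   0.4932 -0.1625  1.8138  0.1028  0.8428 -2.2457]
 3.17 ee [ 0.4568 -0.3946  0.2001] F [-0.1823 -0.1388  0.2925] w 0.0917 gf 0.0
down 4.18 ee [ 0.4579 -0.394   0.0968] F [ 1.2098 -0.2606  0.813 ] w 0.0919 gf 0.0
grasp 5.32 ee [ 0.4575 -0.3934  0.096 ] F [ 0.6574  0.5209 -0.6359] w 0.0155 gf 39.99959193170071
up 6.33 ee [ 0.457  -0.3931  0.1991] F [-0.1337  0.078  -2.1432] w 0.0162 gf 39.99911363236606
```

View pics/c2.png

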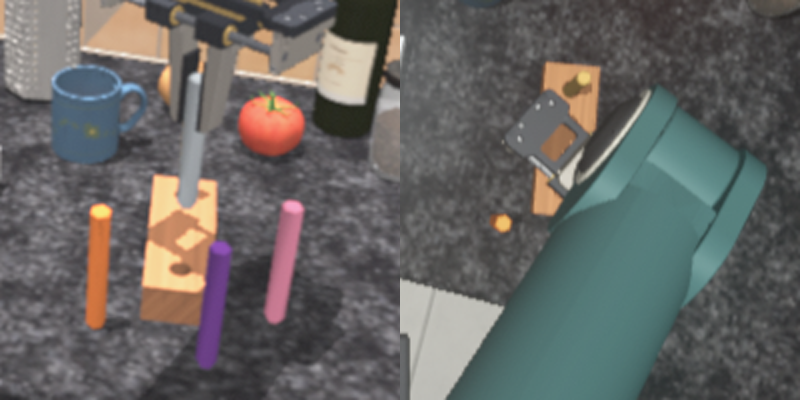

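The steel bar is held with its flats on the pads (width 16.2 mm). Next I check its tilt from depth, then move over the collet and check again.

```bash
cat >> h.py <<'E'
def tilt(nm,c,z0,z1):
    z=np.load(f'pics/{nm}.npz');P=cloud('side',z['d'])
    for a in np.arange(z0,z1,.01):
        m=(z['d']>0)&(np.hypot(P[...,0]-c[0],P[...,1]-c[1])<.02)&(P[...,2]>=a)&(P[...,2]<a+.01)
        q=P[m]; print(round(a,3),m.sum(),q.mean(0),q[:,1].min(),q[:,1].max())
E
python3 - <<'E'
from h import *
tilt('s1',(.457,-.393),.1,.18)
env.movel([.457,-.393,.235],rate=.15)
env.reach([.5815,-.118,.235],RG)
env.movel([.5815,-.118,.185],rate=.1); env.pause(.2); st('over')
snap('side','s2'); tilt('s2',(.5815,-.118),.09,.17)
cv2.imwrite('pics/c3.png',cv2.resize(cv2.imread('pics/s2.png')[130:290,180:340],(600,600),interpolation=2))
E
```

```text
h.py:23: RuntimeWarning: Mean of empty slice.
  q=P[m]; print(round(a,3),m.sum(),q.mean(0),q[:,1].min(),q[:,1].max())
  ret = um.true_divide(
Traceback (most recent call last):
  File "h.py", line 23, in tilt
    q=P[m]; print(round(a,3),m.sum(),q.mean(0),q[:,1].min(),q[:,1].max())
                                               ~~~~~~~~~~^^
ValueError: zero-size array to reduction operation minimum which has no identity
```

```bash
sed -i 's/q=P\[m\]; print/q=P[m]\n        if len(q)>3: print/' h.py
python3 - <<'E'
from h import *
tilt('s1',(.457,-.393),.1,.18)
env.movel([.457,-.393,.235],rate=.15)
env.reach([.5815,-.118,.235],RG)
env.movel([.5815,-.118,.185],rate=.1); env.pause(.2); st('over')
snap('side','s2'); tilt('s2',(.5815,-.118),.09,.17)
cv2.imwrite('pics/c3.png',cv2.resize(cv2.imread('pics/s2.png')[130:290,180:340],(600,600),interpolation=2))
E
```

```text
0.11 24 [ 0.4512 -0.3913  0.1167] -0.4000004803881309 -0.38423279587619064
0.12 50 [ 0.4515 -0.392   0.1249] -0.4014441698748033 -0.38359100109656497
0.13 49 [ 0.4511 -0.3916  0.1348] -0.4017803343254285 -0.3832397494586568
0.14 53 [ 0.4513 -0.3918  0.1451] -0.4011372890670599 -0.3837595148505374
0.15 47 [ 0.4511 -0.3915  0.1548] -0.4015532388249179 -0.3833322620038032
0.16 57 [ 0.4512 -0.3916  0.1648] -0.4015145852765031 -0.38353460474070866
0.17 51 [ 0.4512 -0.3921  0.1749] -0.40152271360455993 -0.38327773311237157
over 8.82 ee [ 0.582  -0.1181  0.1859] F [-0.831   0.1413 -1.1585] w 0.0161 gf 39.99903716146946
0.1 34 [ 0.5767 -0.119   0.1053] -0.126298922551034 -0.10888557199831947
0.11 37 [ 0.576  -0.1193  0.1152] -0.12680302434857815 -0.11000699419443155
0.12 35 [ 0.5753 -0.1188  0.1251] -0.125538174011852 -0.10812447559303281
0.13 38 [ 0.5763 -0.1184  0.1346] -0.1259358236148946 -0.10875596339161464
0.14 40 [ 0.5763 -0.1195  0.1448] -0.12640487150016239 -0.1104947317390835
0.15 37 [ 0.5757 -0.1185  0.1548] -0.1262014397863451 -0.10806110072851727
0.16 41 [ 0.5758 -0.1186  0.1649] -0.12615264966281448 -0.10909351614255688
0.17 39 [ 0.576  -0.1188  0.1748] -0.1267680037827413 -0.1105214322903717
```

View pics/c3.png

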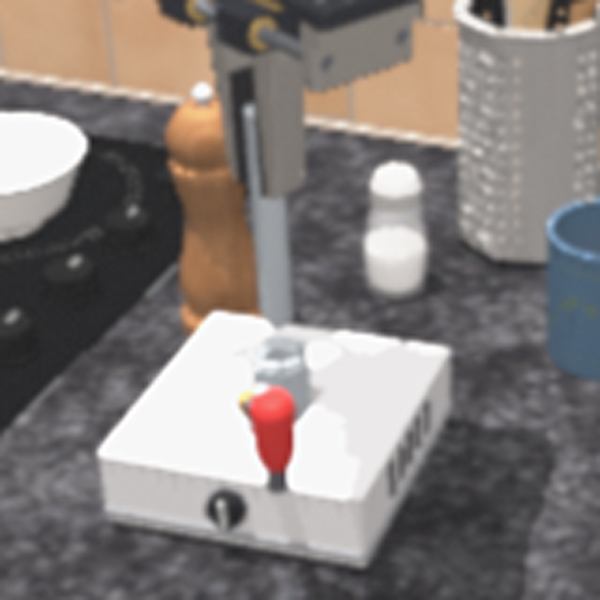

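```bash
cat >> h.py <<'E'
def force(n=4):
    f=[]
    for _ in range(n): f.append(env.sense()['wrist_force']); env.pause(.02)
    return np.mean(f,0)
E
python3 - <<'E'
from h import *
f0=force(10); print('f0',f0)
p=np.array([.5815,-.118,.185]); p[2]=.170; env.movel(p,rate=.05)
print(force()-f0)
while p[2]>.1525:
    p[2]-=.002; env.movel(p,rate=.03); f=force()-f0; s=env.sense(); print(round(p[2],4),f,s['moment'],s['ee_pos'])
    if np.abs(f).max()>6: break
st()
E
```

```text
f0 [-0.0505  0.3336 -2.1394]
[ 0.3807 -0.4165  0.2496]
0.168 [ 0.4128 -0.2478  0.1922] [ 0.0755 -0.0313 -0.0294] [ 0.5815 -0.118   0.1681]
0.166 [ 0.4016 -0.0788  0.2971] [ 0.0862  0.0114 -0.0096] [ 0.5815 -0.118   0.1659]
0.164 [0.1221 0.0855 0.2093] [ 0.1014 -0.0478 -0.0367] [ 0.5815 -0.118   0.1639]
0.162 [ 0.0417 -0.5849  0.0383] [ 0.1212 -0.0332 -0.0352] [ 0.5815 -0.118   0.1619]
0.16 [-0.5367 -0.1385 -0.0845] [ 0.0445 -0.0075  0.0577] [ 0.5815 -0.118   0.1599]
0.158 [-0.2076  0.3074  0.6661] [ 0.1515 -0.0497  0.0012] [ 0.5815 -0.1179  0.158 ]
0.156 [ 0.4143 -0.1937  0.2675] [ 0.1785 -0.0982 -0.0087] [ 0.5815 -0.1179  0.1559]
0.154 [ 0.2729  0.2577 -0.4434] [ 0.2114 -0.108   0.016 ] [ 0.5815 -0.1179  0.1539]
0.152 [ 0.6691  0.2393 -0.0749] [ 0.1888 -0.2381  0.0474] [ 0.5815 -0.1179  0.1519]
 12.41 ee [ 0.5815 -0.1179  0.1519] F [ 1.9657  0.3891 -3.3903] w 0.0161 gf 39.99866830185056
```

The foot is about 14 mm into the bore with no side load. Next I push through the drag in small steps, watching the force.

```bash
cat > push.py <<'E'
from h import *
p=np.array(env.sense()['ee_pos']); p[:2]=[.5815,-.118]; p[2]=.152
f0=np.array([-.05,.33,-2.14]); log=[]
while p[2]>.108:
    st_=.001 if p[2]>.138 else .0005
    if log and log[-1][3]>8.5: st_=.00025
    p[2]-=st_; env.movel(p,rate=.02); f=force(3)-f0
    log.append([p[2],*f])
    if f[2]>14 or np.abs(f[:2]).max()>10: break
print(np.array(log)[::4]); print(np.array(log)[-8:])
env.pause(.2); print(force(5)-f0); st()
E
python3 push.py
```

```text
[[ 0.151   0.535   0.2868 -0.2096]
 [ 0.147  -0.0175  0.3572  5.4045]
 [ 0.143   0.9438  0.3471  5.1857]
 [ 0.139   1.3198  0.0942  6.0215]
 [ 0.1365  1.0029  0.4008  6.4072]
 [ 0.1345  0.8653  0.4107  7.0722]
 [ 0.1325  0.2247  0.5874  8.7698]
 [ 0.1315 -1.031   0.4885 14.2812]]
[[ 0.134   1.1373  0.1138  6.8671]
 [ 0.1335  1.5992  0.7294  6.3648]
 [ 0.133   0.7588  0.0181  7.2878]
 [ 0.1325  0.2247  0.5874  8.7698]
 [ 0.1322  0.5369  0.4322 10.7602]
 [ 0.132  -0.0506 -0.0428 12.2535]
 [ 0.1317 -1.2457  0.8101 12.9979]
 [ 0.1315 -1.031   0.4885 14.2812]]
[-0.7709  0.4575 14.6859]
 21.39 ee [ 0.5818 -0.1181  0.1328] F [-1.0597  1.2857 12.0382] w 0.016 gf 40.002663508057594
```

The force rises clearly at the stop: about 8 N on it above the 6.5 N drag. Release, retreat, and check the lever geometry.

```bash
cat >> h.py <<'E'
PIV=np.array([.5816,-.118])-.026*np.array([np.cos(YAW),np.sin(YAW)])
FL=0
def lp(q,z,off,flip):
    ph=np.pi+.6-q+YAW; r=np.array([np.cos(ph),np.sin(ph)]); t=np.array([np.sin(ph),-np.cos(ph)])
    return [*(PIV+.09*r-off*t),z], rot(ph+flip*np.pi), t
E
python3 - <<'E'
from h import *
effector.release(); st('rel')
env.movel([.5815,-.118,.235],rate=.15); st('up')
snap('top','t4'); snap('side','s4')
for fl in(0,1):
    for q in(.1,.6,1.25): print(fl,q,solver.inverse_kinematics(*lp(q,.104,.03,fl)[:2]))
z=np.load('pics/s4.npz');p=z['p'].astype(int);P=cloud('side',z['d']);x,y=P[...,0],P[...,1]
k=(p[...,0]>p[...,1]+80)&(p[...,0]>p[...,2]+80)&(y>-.25)&(y<0)&(x<.6)&(P[...,2]>.121); print('knob',P[k].mean(0))
m=(np.hypot(x-.58,y+.118)<.02)&(P[...,2]>.1)&(P[...,2]<.2);print('bar top z',P[m][:,2].max(),P[m].mean(0))
E
```

```text
rel 22.57 ee [ 0.5815 -0.118   0.1315] F [ 0.5344 -0.0966 -0.5381] w 0.0915 gf 0.0
up 23.41 ee [ 0.5808 -0.1179  0.2341] F [-0.3658  0.1325  0.0642] w 0.0919 gf 0.0
0 0.1 [ 0.2417  0.3815  0.0341  2.0409 -0.0193  0.7195 -2.5621]
0 0.6 [-0.3589  0.3909  0.6634  2.1384 -0.3627  0.7224 -2.8058]
0 1.25 [ 1.04    0.8228 -1.3228  2.0485  0.9379  1.0787  1.5365]
1 0.1 [ 0.7009  0.445  -0.5235  2.0112  0.3162  0.7641  0.2802]
1 0.6 [ 0.5667  0.3855 -0.4435  2.0811  0.246   0.7243 -0.2422]
1 1.25 [ 0.3594  0.3715 -0.3473  2.0841  0.1895  0.7152 -0.9681]
knob [ 0.466  -0.1385  0.1251]
bar top z 0.17715457768442688 [ 0.5767 -0.1171  0.1414]
```

```bash
python3 - <<'E'
from h import *
q=.095
env.reach(*lp(q,.235,.045,1)[:2])
effector.grasp(20)
env.movel(lp(q,.105,.045,1)[0],rate=.15); st('down'); f0=force(5)
env.movel(lp(q,.105,.025,1)[0],rate=.05)
while q<1.35:
    q+=.04; P,R,t=lp(q,.105,.021,1); env.movel(P,R,rate=.05); f=force(2)-f0; ft=-f[:2]@t
    print(round(q,3),round(ft,2),f,end=' | ' if int(q*25)%3 else '\n')
    if ft>25 or abs(f[2])>15: break
print(); st()
E
```

```text
down 28.13 ee [ 0.4839 -0.1821  0.1057] F [0.3426 0.231  0.2315] w 0.0007 gf 0.0
0.135 -0.25 [0.2435 0.3206 0.3296]
0.175 0.6 [-0.2861 -0.6727 -0.5157] | 0.215 0.36 [ 0.2098 -0.3264  0.2257] | 0.255 0.63 [ 0.5194 -0.5654 -0.5107]
0.295 0.36 [ 0.1289 -0.3517 -0.0617] | 0.335 0.73 [-0.1642 -0.7454 -0.378 ] | 0.375 0.54 [-0.1529 -0.5446 -0.2771]
0.415 0.29 [-0.4709 -0.2798 -0.1502] | 0.455 0.28 [-0.5574 -0.2453  0.281 ] | 0.495 0.57 [-0.1778 -0.5591 -0.0798]
0.535 0.61 [-0.2415 -0.5801 -0.2467] | 0.575 0.43 [-0.5324 -0.3353  0.0779] | 0.615 0.84 [-1.2824 -0.5733 -0.3786]
0.655 0.61 [-0.6272 -0.4653 -0.4943] | 0.695 0.76 [-0.8044 -0.5472  0.0465] | 0.735 -0.72 [0.2163 0.6873 0.5951]
0.775 0.97 [-0.3878 -0.8929 -0.5436] | 0.815 1.35 [-0.9238 -1.0683  0.4099] | 0.855 3.01 [-1.7499 -2.4904  1.0467]
0.895 4.45 [-3.7128 -3.0354  0.2663] | 0.935 2.3 [-2.6475 -1.0871  0.4256] | 0.975 2.35 [-2.229  -1.34    0.1643]
1.015 3.34 [-3.3198 -1.7284  0.6201] | 1.055 3.24 [-3.6156 -1.2914  1.065 ] | 1.095 3.85 [-4.8007 -0.9821  1.1394]
1.135 3.65 [-3.9869 -1.2964  0.5639] | 1.175 3.7 [-4.7822 -0.466   0.8171] | 1.215 5.35 [-5.3557 -2.0981  1.5022]
1.255 13.47 [-11.7935  -6.9346   8.3923] | 1.295 22.76 [-18.1367 -13.7582  14.8658] | 1.335 31.14 [-24.9524 -18.6415  21.8346]

 37.6 ee [ 0.4784 -0.0597  0.1047] F [-24.4886 -18.2088  22.7941] w 0.0005 gf 15.335891837021336
```

The steep rise past q≈1.21 is the end stop. Back off and check.

```bash
python3 - <<'E'
from h import *
env.movel(lp(1.2,.105,.021,1)[0],rate=.05)
P,R,t=lp(1.15,.105,.06,1); env.movel(P,rate=.1)
P[2]=.26; env.movel(P,rate=.2); env.reach([.45,-.25,.3],R); st('clear')
p,d=snap('top','t5'); P1=cloud('top',d); p=p.astype(int)
p2,d2=snap('side','s5'); P2=cloud('side',d2); p2=p2.astype(int)
for p,P in((p,P1),(p2,P2)):
    x,y=P[...,0],P[...,1]
    k=(p[...,0]>p[...,1]+80)&(p[...,0]>p[...,2]+80)&(y>-.2)&(y<.02)&(x<.6)&(P[...,2]>.121)
    if k.sum():
        c=P[k].mean(0); v=c[:2]-PIV; a=np.arctan2(-v[1],-v[0])-YAW; print('knob',k.sum(),c,'r',np.hypot(*v),'q',.6-a)
    m=(np.hypot(x-.58,y+.118)<.02)&(P[...,2]>.1)&(P[...,2]<.2);print('bar',P[m][:,2].max() if m.any() else None)
cv2.imwrite('pics/c5.png',cv2.resize(cv2.imread('pics/s5.png')[130:330,180:480],(800,533),interpolation=2))
E
```

```text
clear 40.19 ee [ 0.4497 -0.2488  0.2986] F [0.6467 0.5888 0.0332] w 0.0005 gf 0.0
knob 60 [ 0.4934 -0.0484  0.1274] r 0.08979492284883238 q 1.1882554685238131
bar 0.18044248265123053
knob 70 [ 0.4901 -0.0481  0.1249] r 0.09231655402480532 q 1.1653854162412496
bar 0.17679194665013287
```

View pics/c5.png

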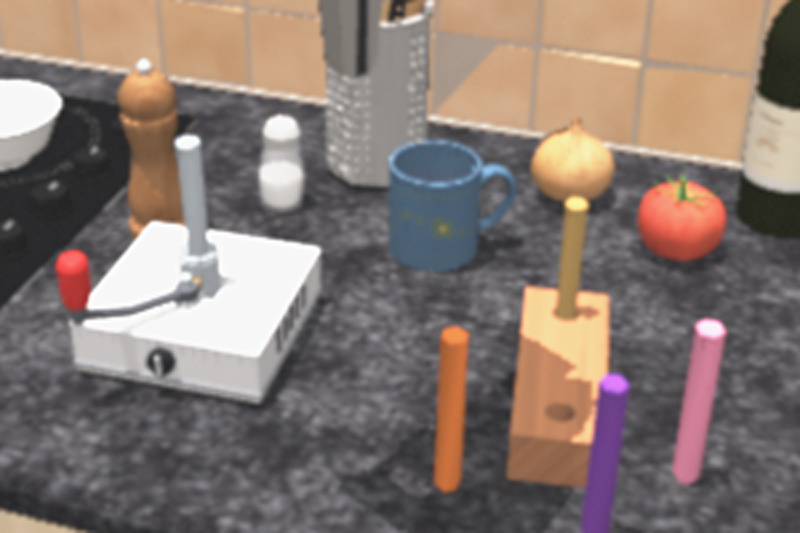

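The crop shows the steel bar seated in the collet (190,200), the lever closed at its end with the knob at (73,280), q≈1.19, and the brass bar and bystanders unmoved. Handing in.

```bash
python3 -c "
from h import *
print(workorder.finish_job())"
```

```text
the job is handed in; nothing more can be done
None
```

The job is handed in: the steel hex spindle sits on the depth stop with about 8 N of seating force, it is released, and the clamp lever is at its closed end stop (q≈1.19 by camera); the verdict was not reported back.

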